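# Load a slide carrier into the slide scanner

### The arm

A 6-joint arm with a two-finger parallel gripper is mounted at the origin on the work surface. World frame = base frame: x ahead of the robot, y to its left, z up, the work surface at z = 0. Lengths are in mm, angles in rad, forces in N, time in s.
With the tool pointing down it reaches from about 325 to 875 mm from the base axis. Payload 4.4 kg.
Tool frame: the origin (TCP) lies at the very end of the fingers, on their centre line; the grasp point (between the pads) lies 19 mm behind it; x points along the fingers, y is the direction in which the jaws open and shut, and the axes are right-handed (so a half turn about x gives the same grasp; the last joint's range is limited). The gripper opens to 85 mm and grips with 20 to 120 N. Pads are 22 mm wide; open, the fingers measure 114 mm over their backs; the gripper's body (76 mm by 85 mm) begins 54 mm behind the grasp point. The pads swing forward as they close: fully open they stand 13 mm farther back than shut.
Start: joints at [1.048, 0.207, 1.542, -0, 1.393, -0.15], TCP at [208.903, 535.712, 231.282] pointing down, gripper open.
Joint ranges: [-2.73, 2.73], [-0.86, 2.22], [0.23, 2.46], [-1.11, 4.25], [0.08, 2.63], [-2.82, 2.82]. Speed limits (rad/s): [2.79, 2.79, 3.14, 3.14, 3.14, 3.14].

### API

Orientations are given as a rotation vector (axis times angle).
In Python, from cell import monitor, capture, job gives the robot as it stands. The module is installed in compiled form; this text tells all that it offers.
- The arm moves only by the tool jog_arm, never from a script. Its argument "steps" is a list of rows, each an object with "delta_pos": the shift along the tool's x, y, z normalised to -1 to 1, where 1 is 0.03 m, a list of three; "spin": the turn about the tool's x normalised to -1 to 1, where 1 is 6 degrees. In form: [{"delta_pos": [x, y, z], "spin": spin}, ...]. A call has 1 to 5 rows; each row shifts and turns the commanded pose from where the row before left it, along the tool's axes as they then stand; what a row does not reach is not made up. A row lasts 1/12 s, in which the tool goes at most 41.7 mm and 7.16 degrees, less where a joint would pass 70% of its speed; a pose out of reach is approached as far as the arm can. A call with a number of a shift or a turn outside -1 to 1 is refused whole. A call with a gripper value outside its range is refused whole. "fingers" is the closure, from 0 (fully open) to 1 (shut), set as the call begins (left out, the last holds). The fingers move at their own pace and stop on an object; the grip force is fixed at half the most. Time passes only in rows, so rows that do not move let the fingers close. It gives the time, the measured TCP pose, the force and the opening at its end, in the units of the state.
- monitor.get_obs(): the state, without advancing time (a new reading comes with each control period).
- capture(name): name is "scene" or "top"; returns a dict with "pixels" (420x560x3 uint8, red, green, blue), "fx", "fy", "cx", "cy" (pixels), "rvec" (rotation vector, rad) and "tvec" (3), from world to camera coordinates, as OpenCV has them. Camera axes: x right, y down, z forward; pixel columns grow to the right and rows downward; lengths in mm; the calibration is good to about 2 mm. A picture is of the moment at which its call begins. There is no depth.
- job.job_done(): hands the job in, once; it reports no verdict.
The state is a dict: "clock": time; "joint_positions": joint angles; "qvel": joint speeds; "tau": joint torques, N m; "ee_pos": TCP position; "ee_rot": TCP orientation; "force": force on the tool from outside, world axes, zero at the start; "ft_torque": the same for the moment, N m; "gripper_width": finger opening in mm.
Only numpy, scipy, OpenCV 4.12 (cv2) and the standard library are available. Lean on these libraries where they do the work, as an engineer would, in place of code of your own. Each camera call takes 0.05 s, during which the arm holds its last target. There are 200 camera calls.

### The job

Take the carrier that holds the three glass slides, keep it level, and slide it nose first into the bay of the slide scanner until it is fully home against the stop with its black front plate flush with the bay mouth; the guides are out of sight inside, so feel for them and never force it. Then let go of it and press the load key on the scanner's hood down fully, and leave everything else on the bench where it is.

Things in the scene. Friction and masses are not known exactly. Their poses are not given: they have to be found in the camera images.
- carrier_grip (a point): Middle of the black grip fin of the loaded slide carrier (the one with three glass slides with paper labels). Fin: 45 mm long (x), 14 mm thick (y), 38 mm high, 6 to 44 mm above the underside, standing out rearward from the carrier's front plate. This point is 24 mm behind the plate's outer face, 25 mm above the underside. Axes: x from fin to nose (the way it goes in), y left, z up.
- carrier_nose (a point): Middle of the loaded carrier's nose edge, at its underside: 144 mm ahead of carrier_grip along x and 25 mm lower; same axes. The carrier is an aluminium frame 120 mm long (x), 100 mm wide (y), 10 mm thick, nose corners rounded to 5 mm radius.
- carrier: The whole loaded carrier, 0.12 to 0.22 kg; origin at the underside under the middle of the frame, 60 mm behind the nose; axes as carrier_grip. The black front plate is the last 12 mm of the 120 mm frame, at the fin end: 114 mm wide, 24 mm high, so the bay closes flush when the carrier is home.
- scanner: The slide scanner, a white bench instrument that does not move; origin on the bench 45 mm under bay_mouth, same axes. 290 mm wide. A low hood over the bay, its top 90 mm above the bench, runs from x = 0 (front face) to x = 150 mm; the housing behind that is 240 mm high (camera cap 257), with a low side deck at its left (y from 90 to 145 mm).
- bay_mouth (a point): Middle of the scanner's bay mouth, in the plane of the front face, on the bay floor, 45 mm above the bench. Axes: x straight into the bay, y left across the mouth, z up. The mouth is a dark slot 170 mm wide and 31 mm high; the level steel bay floor juts out of it as a lip 15 mm long.
- bay_guides (a point): Point on the bay floor 45 mm inside the mouth, on the mouth's middle line. Hidden here: two rigid upright guides parallel to x, 20 mm tall, a channel 103 mm wide from here inward, flaring outward to 152 mm wide at 20 mm from the mouth. They sit on the braked scan stage, parked with the channel's middle anywhere up to 20 mm left or right (y) of this point; new each time, not measured.
- bay_stop (a point): Point on the bay floor 120 mm inside the mouth, on its middle line, where a rigid stop ends the channel. With the nose on the stop the plate is flush with the front face and carrier_grip is at x = -24 mm of bay_mouth. Guides and stop are delicate: over 18 N between carrier and scanner, even as a short knock, does damage; creep (25 mm/s or less); 3 to 8 N is ample to slide and seat it.
- load_key_top (a point): Middle of the top of the load key, a round grey push key 24 mm across in a black base on top of the hood, left of the bay (x = 34 mm, y = 110 mm from bay_mouth). It goes straight down 5 mm, about 4 N fully down, and springs back.
- load_key (a joint): How far the load key is pressed down (m): 0 up, 0.005 fully down.
- empty_carrier: Bystander: a second carrier of the same shape and size with no slides in it, its dark floor showing; origin at the underside under the middle of the frame.
- oil_bottle: Bystander: small amber bottle with black cap, 30 mm across, 75 mm high; origin under its middle.
- petri_dish: Bystander: clear shallow dish, 90 mm across, 16 mm high; origin under its middle.
- coverslip_box: Bystander: small white box 58 x 30 x 20 mm; origin under its middle.
- objective: Bystander: steel microscope objective standing upright, 33 mm across, 44 mm high; origin under its middle.
- mouse: Bystander: black computer mouse 60 x 100 x 22 mm; origin under its middle.
- slide_box: Bystander: wooden slide storage box 100 x 175 x 34 mm; origin under its middle.

How it is judged (in metres and radians):
On the way, in this order (a step that is already met when the one before it is completed fails the run):
1. the carrier's nose is in the bay mouth, the carrier lying level on the bay floor (x of carrier_nose in the frame of bay_mouth between 0.015 and 0.11 m and z of carrier_nose in the frame of bay_mouth between -0.004 and 0.012 m and angle between carrier's own z axis and vertical below 0.15 rad and y of carrier_nose in the frame of bay_mouth between -0.035 and 0.035 m), for 0.1 s.
2. the carrier is home: nose on the stop, plate flush with the mouth (x of carrier_nose in the frame of bay_mouth above 0.1165 m and z of carrier_nose in the frame of bay_mouth between -0.004 and 0.004 m and angle between the x axis of carrier_nose and the x axis of bay_mouth, either way round below 0.07 rad and y of carrier_nose in the frame of bay_mouth between -0.035 and 0.035 m), for 0.2 s.
3. the load key is pressed down with the carrier home and let go (value of joint load_key above 0.004 m and contact force between the fingers and carrier below 0.1 N and x of carrier_nose in the frame of bay_mouth above 0.1165 m), for 0.05 s.
At the end, for the whole second after the job is handed in: The loaded carrier lies on the bay floor, in line with the bay within 4 degrees, its plate flush with the scanner's front face within 3.5 mm (nose on the stop), at rest and released; the load key has been pressed and is up again; everything else is where it was (all of step 2 and x of carrier_nose in the frame of bay_mouth below 0.1235 m and angle between carrier's own z axis and vertical below 0.05 rad and linear speed of carrier below 0.01 m/s and value of joint load_key below 0.0015 m); the robot touches nothing.
It fails at once if more than 18 N between the carrier and the scanner (contact force between carrier and scanner above 18 N).
It fails at once if the loaded carrier tipped by more than 30 degrees (angle between carrier's own z axis and vertical above 0.52 rad).
It fails at once if a bystander disturbed (moved more than 20 mm) (distance of any of empty_carrier, oil_bottle, petri_dish, coverslip_box, objective, mouse, slide_box from where it was at the start of the episode above 0.02 m).
It also fails if it takes over 72 s, if anything falls off the work surface, if the arm or the gripper's body presses on something with over 40 N, if the wrist force passes 120 N, or if a joint passes its speed limit or range.

## Working session

There is one attempt and no reset: what is moved stays moved. The work goes in short steps, Python scripts to look and compute and a tool call to move; the robot and the scene stay as the last step left them, time stands still between calls to the robot, and variables do not carry over. Pictures are saved under pics/ and viewed, about 8 in all and at most 12, crops included, and the job is handed in when it is done.

Besides the shell and the picture viewer there is one more tool, called after ">>>" as a command line: name --argument value ..., lists and objects as JSON in quotes. jog_arm: Moves the arm, as the interface text tells. Scaled input: -1 to 1 covers 0.03 m each way for a shift and 6 degrees each way for a turn. Its arguments: {"type":"object","properties":{"steps":{"type":"array"},"fingers":{"type":"number"}},"required":["steps"]}

```bash
mkdir -p pics
cat > h.py <<'E'
import numpy as np, cv2
from cell import monitor, capture, job
def snap(n,f,crop=None,s=1):
    c=capture(n); np.savez('pics/'+f+'.npz',**c); p=np.array(c['pixels'])[:,:,::-1]
    if crop: x0,y0,x1,y1=crop; p=p[y0:y1,x0:x1]
    cv2.imwrite('pics/'+f+'.png',cv2.resize(p,None,fx=s,fy=s,interpolation=cv2.INTER_CUBIC)); return c
def ray(c,u,v,z):
    R=cv2.Rodrigues(np.array(c['rvec'],float))[0]; t=np.array(c['tvec'],float).ravel()
    o=-R.T@t; d=R.T@np.array([(u-c['cx'])/c['fx'],(v-c['cy'])/c['fy'],1.])
    return o+d*(z-o[2])/d[2]
def proj(c,P):
    K=np.array([[c['fx'],0,c['cx']],[0,c['fy'],c['cy']],[0,0,1.]])
    return cv2.projectPoints(np.array(P,float).reshape(-1,1,3),np.array(c['rvec'],float),np.array(c['tvec'],float),K,None)[0].reshape(-1,2)
E
python3 - <<'E'
from h import *
a=snap('scene','s0',None,1.4); b=snap('top','t0',None,1.4)
print(monitor.get_obs())
for c in (a,b):
    R=cv2.Rodrigues(np.array(c['rvec'],float))[0]; print(c['fx'],-R.T@np.array(c['tvec']).ravel(),R.round(3))
E
```

```text
{'clock': 0.1, 'joint_positions': array([ 1.04855369e+00,  2.07357344e-01,  1.54281708e+00, -3.59017843e-05,
        1.39350740e+00, -1.50488343e-01]), 'qvel': array([ 9.22247720e-04,  7.69816274e-05, -4.82858903e-03,  1.28581119e-03,
       -2.43111910e-04,  1.43567270e-03]), 'tau': array([-1.27371619e-03, -3.84092903e+01, -2.92548341e+01, -2.60719808e-04,
        4.85515280e-03, -9.69034687e-06]), 'ee_pos': array([208.53652923, 535.11342603, 230.22623151]), 'ee_rot': array([ 0.29012655,  1.55170396, -0.29325765]), 'force': array([-1.11946698,  0.16637026, -0.15316653]), 'ft_torque': array([ 0.04294339, -0.00551833,  0.00094477]), 'gripper_width': 85.66096905163}
390.63311571806076 [ 965.47077836 -342.74295667  817.73463919] [[ 0.443  0.896  0.015]
 [ 0.745 -0.359 -0.562]
 [-0.498  0.261 -0.827]]
380.04032014469624 [ 362.90046179 -142.11746924 1114.31542595] [[-0.027 -0.999 -0.022]
 [-0.983  0.031 -0.178]
 [ 0.179  0.017 -0.984]]
```

View pics/s0.png

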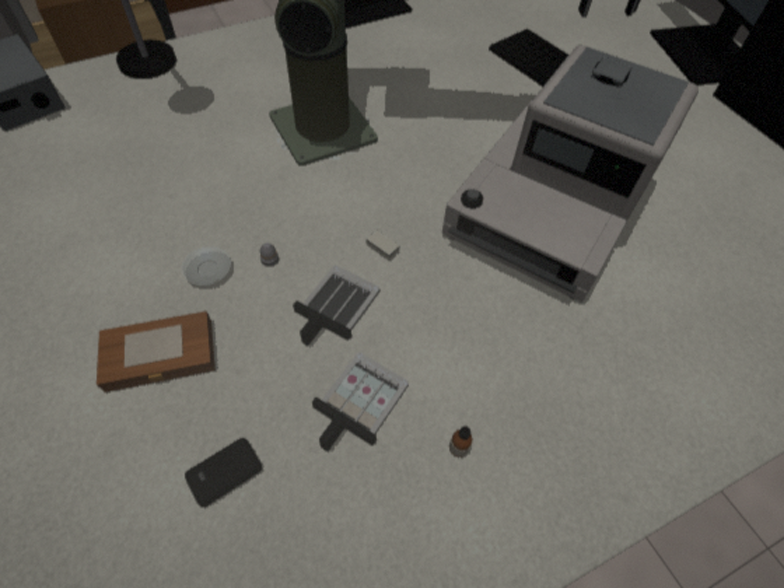

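View pics/t0.png

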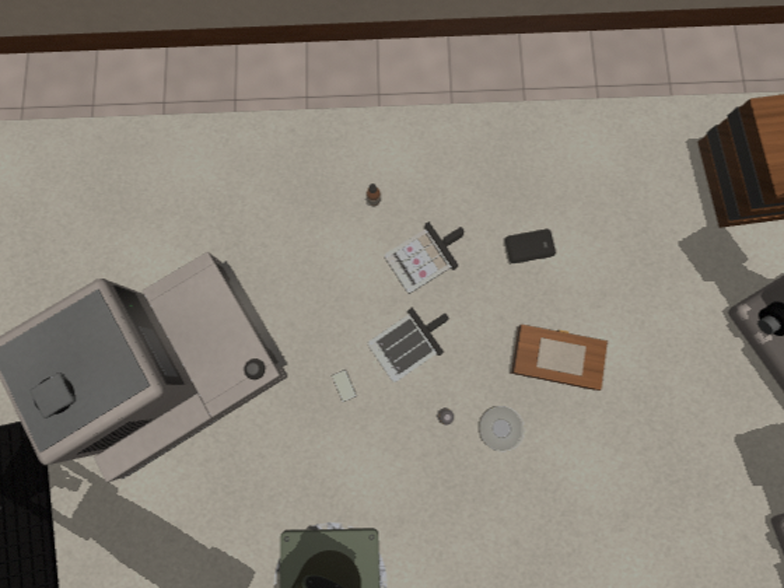

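Run:
```python
from h import *
for n in('s0','t0'):
    c=dict(np.load(f'pics/{n}.npz')); print(n,(proj(c,[[0,0,0],[208,535,231],[300,0,0]])*1.4).round())
c=dict(np.load('pics/t0.npz'));p=c['pixels'][:,:,::-1]
b=cv2.resize(p[145:285,245:345],None,fx=5,fy=5,interpolation=cv2.INTER_CUBIC)[:600]
a=cv2.resize(p[170:345,90:210],None,fx=3.4,fy=3.4,interpolation=cv2.INTER_CUBIC)[:600,:300+110]
cv2.imwrite('pics/t1.png',b)
c=dict(np.load('pics/s0.npz'));p=c['pixels'][:,:,::-1]
cv2.imwrite('pics/s1.png',cv2.resize(p[100:220,310:460],None,fx=5,fy=5,interpolation=cv2.INTER_CUBIC))
```

```text
s0 [[322. 128.]
 [601.  20.]
 [380. 216.]]
t0 [[330. 582.]
 [-23. 500.]
 [328. 423.]]
```

View pics/t1.png

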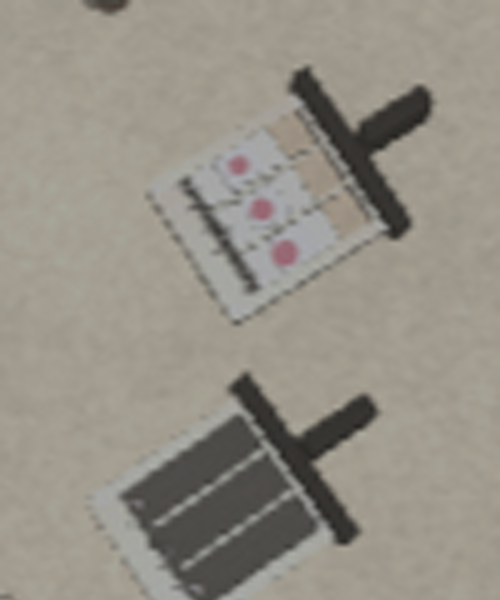

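View pics/s1.png

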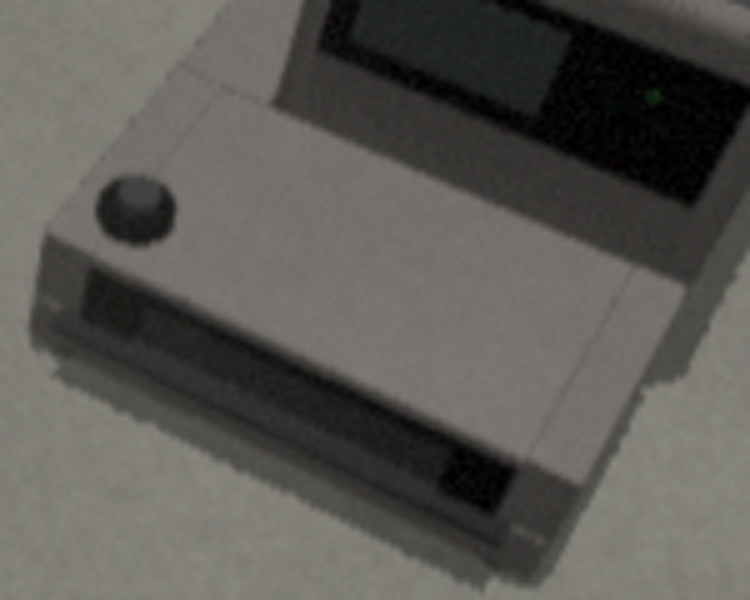

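Run:
```python
from h import *
c=dict(np.load('pics/t0.npz'));p=c['pixels'][:,:,::-1]
p=cv2.convertScaleAbs(p[175:295,90:210],alpha=1.6)
cv2.imwrite('pics/t2.png',cv2.resize(p,None,fx=5,fy=5,interpolation=cv2.INTER_CUBIC))
```

```text
(no output)
```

View pics/t2.png

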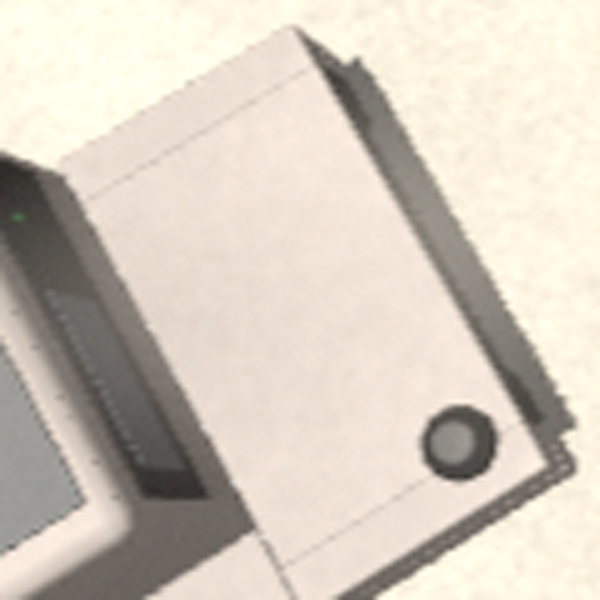

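Run:
```python
from h import *
from scipy.optimize import least_squares
t=dict(np.load('pics/t0.npz'));s=dict(np.load('pics/s0.npz'))
def T(q,P):
    P=np.array(P,float);c,n=np.cos(q[2]),np.sin(q[2])
    return np.c_[q[0]+c*P[:,0]-n*P[:,1],q[1]+n*P[:,0]+c*P[:,1],P[:,2]]
def fit(obs,q0,nm):
    def f(q):
        r=[]
        for c,P,U in obs: r.append(proj(c,T(q,[[*p[:2],p[2] if p[2]>=0 else q[3]] for p in P]))-U)
        return np.concatenate(r).ravel()
    o=least_squares(f,q0,loss='soft_l1'); print(nm,o.x.round(4),'deg',np.degrees(o.x[2]).round(2));print(f(o.x).reshape(-1,2).round(1).tolist()); return o.x
A=lambda L,k,o:np.array(L)/k+np.array(o)
q=fit([(t,[[0,-145,90],[0,145,90],[34,110,-1],[-15,-85,45],[-15,85,45]],A([[295,25],[548,465],[453,443],[360,62],[575,430]],5,[90,175])),
 (s,[[0,145,90],[0,-145,90],[34,110,-1],[0,145,0],[0,-145,0]],A([[47,232],[580,485],[138,190],[32,345],[540,585]],5,[310,100]))],[450,250,1,105],'scanner')
print('mouth',q[:2],'key',T(q,[[34,110,0]]))
# carrier, origin mid-frame; nose +60
r=fit([(t,[[60,50,10],[60,-50,10],[-60,57,24],[-60,-57,24],[-105,0,44]],A([[150,195],[237,323],[310,70],[408,232],[427,97]],5,[245,145])[[1,0,3,2,4]]),
 (s,[[60,50,10],[60,-50,10],[-60,57,24],[-60,-57,24]],np.array([[363,360],[408,384],[314,401],[376,437]])/1.4)],[700,-150,2.5,0],'carrier')
print('grip',T(r,[[-84,0,25]]),monitor.get_obs()['clock'])
e=fit([(t,[[-60,57,24],[-60,-57,24],[-105,0,44]],A([[352,540],[248,378],[373,403]],5,[245,145]))],[600,-100,2.5,0],'empty')
```

```text
scanner [522.3332 156.7875  27.2407 108.3108] deg 1560.78
[[-1.9, -0.7], [-0.4, -0.3], [-0.7, -0.5], [5.1, 10.1], [-8.5, -13.9], [-1.5, -0.6], [0.8, -0.5], [-0.2, 0.2], [-2.2, -0.1], [-3.5, 0.7]]
mouth [522.33321066 156.78748754] key [[410.42793141 129.70966495   0.        ]]
carrier [ 635.2945 -197.2107    2.0885    0.    ] deg 119.66
[[-1.7, 0.1], [-1.8, -2.4], [0.3, -1.6], [-0.8, -0.9], [-0.3, -0.2], [-3.2, -6.8], [0.7, -1.9], [-3.0, -0.6], [-4.0, 2.6]]
grip [[ 676.86687201 -270.20203379   25.        ]] 0.1
empty [ 450.4581 -156.9376 -148.6888    0.    ] deg -8519.24
[[0.8, -0.1], [-0.1, -1.0], [-0.6, 1.2]]
```

Run:
```python
from h import *
from scipy.optimize import least_squares
t=dict(np.load('pics/t0.npz'));s=dict(np.load('pics/s0.npz'))
def T(q,P):
    P=np.array(P,float);c,n=np.cos(q[2]),np.sin(q[2])
    return np.c_[q[0]+c*P[:,0]-n*P[:,1],q[1]+n*P[:,0]+c*P[:,1],P[:,2]]
def fit(obs,q0,nm):
    def f(q):
        r=[]
        for c,P,U in obs: r.append(proj(c,T(q,[[*p[:2],p[2] if p[2]>=0 else q[3]] for p in P]))-U)
        return np.concatenate(r).ravel()
    o=least_squares(f,q0); print(nm,o.x.round(4),'deg',np.degrees(o.x[2]).round(2));print(f(o.x).reshape(-1,2).round(1).tolist()); return o.x
A=lambda L,k,o:np.array(L)/k+np.array(o)
a=(t,[[0,-145,90],[0,145,90],[34,110,-1]],A([[295,25],[548,465],[453,443]],5,[90,175]))
b=(s,[[0,145,90],[0,-145,90],[34,110,-1]],A([[47,232],[580,485],[138,190]],5,[310,100]))
fit([a],[450,250,2.1,105],'scT');fit([b],[450,250,2.1,105],'scS');q=fit([a,b],[450,250,2.1,105],'scanner')
print('key',T(q,[[34,110,0]]))
r=fit([(t,[[60,50,10],[60,-50,10],[-60,57,24],[-60,-57,24],[-105,0,44]],A([[150,195],[237,323],[310,70],[408,232],[427,97]],5,[245,145])[[1,0,3,2,4]])],[700,-150,2.1],'carrier')
print('grip',T(r,[[-84,0,25]]))
p=cv2.resize(s['pixels'][235:325,205:310,::-1],None,fx=5,fy=5,interpolation=cv2.INTER_CUBIC)
for x in proj(s,T(r,[[60,50,10],[60,-50,10],[-60,57,24],[-60,-57,24],[-105,0,44],[-60,0,44],[-60,57,0],[-60,-57,0]])): cv2.circle(p,tuple(int(v) for v in (x-[205,235])*5),3,(0,255,0),1)
p2=cv2.resize(s['pixels'][125:215,310:450,::-1],None,fx=4,fy=4,interpolation=cv2.INTER_CUBIC);p2=cv2.convertScaleAbs(p2,alpha=2)
for x in proj(s,T(q,[[0,85,45],[0,-85,45],[0,85,76],[0,-85,76],[-15,85,45],[-15,-85,45],[0,145,0],[0,-145,0],[34,110,q[3]]])): cv2.circle(p2,tuple(int(v) for v in (x-[310,125])*4),3,(0,255,0),1)
w=cv2.resize(p,None,fx=.45,fy=.45)
cv2.imwrite('pics/s2.png',np.hstack([w[:200],np.zeros((200,4,3),np.uint8),p2[60:260,:]]) if 0 else p);cv2.imwrite('pics/s3.png',p2)
```

```text
scT [520.9649 153.5923   2.0985 109.3735] deg 120.23
[[-0.3, -0.6], [0.3, 0.4], [-0.0, 0.1]]
scS [523.2892 156.4029   2.0964 108.9576] deg 120.12
[[-1.1, -0.7], [0.7, 0.3], [0.3, 0.1]]
scanner [522.2873 155.2367   2.0969 108.2912] deg 120.14
[[-0.8, -1.0], [-0.4, -0.0], [-0.6, -0.4], [-1.7, -0.8], [0.0, 0.2], [-0.3, 0.2]]
key [[410.08944666 129.39811504   0.        ]]
carrier [ 631.9424 -199.7112    2.1037] deg 120.53
[[-0.4, 1.3], [-1.0, -0.9], [1.3, -0.9], [-0.3, 0.0], [0.4, 0.4]]
grip [[ 674.61564405 -272.064485     25.        ]]
```

View pics/s2.png

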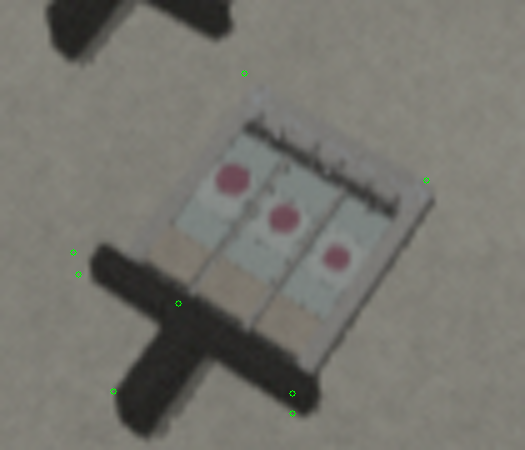

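View pics/s3.png

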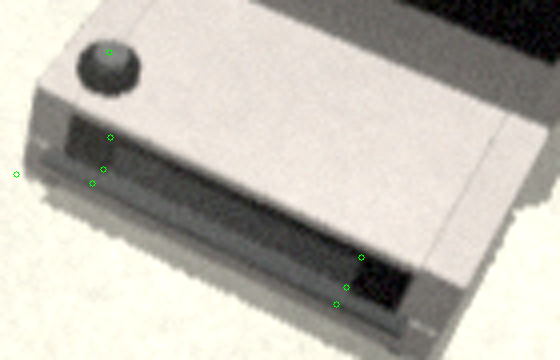

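```bash
cat > pl.py <<'E'
from h import *
def plan(tgt=None,yaw=None):
    o=monitor.get_obs(); R=cv2.Rodrigues(np.array(o['ee_rot']))[0]; p=np.array(o['ee_pos'])
    print('t',round(o['clock'],2),'p',p.round(1),'F',np.array(o['force']).round(2),'w',round(o['gripper_width'],1),'x',R[:,0].round(3),'ydeg',np.degrees(np.arctan2(R[1,1],R[0,1])).round(2))
    if yaw is not None:
        a=(np.degrees(np.arctan2(R[1,1],R[0,1]))-yaw+90)%180-90
        print('world yaw to turn',-a,'spin units (tool x down)',a/6)
        h=cv2.Rodrigues(R[:,0]*np.radians(a))[0]; R=h@R; print('after: y',R[:,1].round(3),'z',R[:,2].round(3))
    if tgt is not None: print('units of 30mm along tool axes (after spin)',(R.T@(np.array(tgt)-p)/30).round(3))
E
python3 - <<'E'
from pl import *
plan([676,-271,340],210.2); print(monitor.get_obs()['joint_positions'])
t=dict(np.load('pics/t0.npz'))
for n,u in dict(bottle=(373,203),box=(345,388),obj=(446,420),mouse=(530,247)).items(): print(n,ray(t,u[0]/1.4,u[1]/1.4,0).round())
E
```

```text
t 0.1 p [208.5 535.1 230.2] F [-1.12  0.17 -0.15] w 85.7 x [-0.001 -0.002 -1.   ] ydeg 68.7
world yaw to turn -38.50042952126685 spin units (tool x down) 6.416738253544476
after: y [ 0.864  0.503 -0.002] z [ 0.503 -0.864  0.001]
units of 30mm along tool axes (after spin) [-3.626 -0.056 31.065]
[ 1.04855369e+00  2.07357344e-01  1.54281708e+00 -3.59017843e-05
  1.39350740e+00 -1.50488343e-01]
bottle [ 768. -102.    0.]
box [370. -35.   0.]
obj [ 300. -240.    0.]
mouse [ 657. -438.    0.]
```

>>> jog_arm --steps '[{"delta_pos": [-0.8, 0, 0], "spin": 1}, {"delta_pos": [-0.8, 0, 0], "spin": 1}, {"delta_pos": [-0.8, 0, 0], "spin": 1}, {"delta_pos": [-0.8, 0, 0], "spin": 1}, {"delta_pos": [-0.4, 0, 0], "spin": 1}]' --fingers 0

```text
clock: 0.52
ee_pos: [209.3, 536.5, 342.5]
ee_rot: [0.706, 1.454, -0.699]
force: [-0.1, -0.4, 0.5]
gripper_width: 85.6
```

>>> jog_arm --steps '[{"delta_pos": [0, 0, 0], "spin": 0.8}, {"delta_pos": [0, 0, 0], "spin": 0.6}, {"delta_pos": [0, 0, 0.5], "spin": 0}, {"delta_pos": [0, 0, 1], "spin": 0}, {"delta_pos": [0, 0, 1], "spin": 0}]'

```text
clock: 0.93
ee_pos: [246.7, 469.7, 338.2]
ee_rot: [0.807, 1.415, -0.811]
force: [1.1, -0.5, -0.3]
gripper_width: 85.1
```

>>> jog_arm --steps '[{"delta_pos": [0, 0, 1], "spin": 0}, {"delta_pos": [0, 0, 1], "spin": 0}, {"delta_pos": [0, 0, 1], "spin": 0}, {"delta_pos": [0, 0, 1], "spin": 0}, {"delta_pos": [0, 0, 1], "spin": 0}]'

```text
clock: 1.35
ee_pos: [322.6, 339.2, 338.6]
ee_rot: [0.809, 1.415, -0.812]
force: [-0.2, -0.2, -0.2]
gripper_width: 85.4
```

```bash
python3 -c "
from pl import *
plan([676,-271,340],210.2)"
```

```text
t 1.35 p [322.6 339.2 338.6] F [-0.21 -0.16 -0.15] w 85.4 x [-0.001 -0.001 -1.   ] ydeg 30.37
world yaw to turn -0.17106503875584167 spin units (tool x down) 0.02851083979264028
after: y [ 0.864  0.503 -0.001] z [ 0.503 -0.864  0.001]
units of 30mm along tool axes (after spin) [-0.033 -0.051 23.503]
```

>>> jog_arm --steps '[{"delta_pos": [0, 0, 1], "spin": 0}, {"delta_pos": [0, 0, 1], "spin": 0}, {"delta_pos": [0, 0, 1], "spin": 0}, {"delta_pos": [0, 0, 1], "spin": 0}, {"delta_pos": [0, 0, 1], "spin": 0}]'

```text
clock: 1.77
ee_pos: [398.0, 209.7, 338.7]
ee_rot: [0.81, 1.415, -0.812]
force: [-0.0, 0.5, 0.3]
gripper_width: 85.5
```

>>> jog_arm --steps '[{"delta_pos": [0, 0, 1], "spin": 0}, {"delta_pos": [0, 0, 1], "spin": 0}, {"delta_pos": [0, 0, 1], "spin": 0}, {"delta_pos": [0, 0, 1], "spin": 0}, {"delta_pos": [0, 0, 1], "spin": 0}]'

```text
clock: 2.18
ee_pos: [473.5, 80.3, 338.6]
ee_rot: [0.81, 1.415, -0.812]
force: [0.5, -0.1, 0.1]
gripper_width: 85.6
```

>>> jog_arm --steps '[{"delta_pos": [0, 0, 1], "spin": 0}, {"delta_pos": [0, 0, 1], "spin": 0}, {"delta_pos": [0, 0, 1], "spin": 0}, {"delta_pos": [0, 0, 1], "spin": 0}, {"delta_pos": [0, 0, 1], "spin": 0}]'

```text
clock: 2.6
ee_pos: [549.1, -49.1, 338.5]
ee_rot: [0.811, 1.416, -0.812]
force: [-0.1, 0.5, 0.8]
gripper_width: 85.4
```

>>> jog_arm --steps '[{"delta_pos": [0.7, 0, 1], "spin": 0}, {"delta_pos": [0.7, 0, 1], "spin": 0}, {"delta_pos": [0.7, 0, 1], "spin": 0}, {"delta_pos": [0.7, 0, 1], "spin": 0}, {"delta_pos": [0.7, 0, 1], "spin": 0}]'

```text
clock: 3.02
ee_pos: [624.5, -178.5, 232.5]
ee_rot: [0.811, 1.416, -0.812]
force: [1.2, 0.7, 0.4]
gripper_width: 85.5
```

>>> jog_arm --steps '[{"delta_pos": [0.8, 0, 1], "spin": 0}, {"delta_pos": [0.8, 0, 1], "spin": 0}, {"delta_pos": [0.7, 0, 1], "spin": 0}, {"delta_pos": [0.4, 0, 0.4], "spin": 0}, {"delta_pos": [0, 0, 0], "spin": 0}]'

```text
clock: 3.43
ee_pos: [673.6, -267.1, 146.9]
ee_rot: [0.813, 1.422, -0.815]
force: [-1.0, 0.4, -1.0]
gripper_width: 85.3
```

```bash
python3 -c "
from pl import *
plan([676,-271,12],210.2)
c=snap('top','t3',(245,135,345,255),5)
snap('scene','s4')
a=cv2.imread('pics/t3.png');b=cv2.resize(cv2.imread('pics/s4.png')[205:325,195:310],None,fx=3,fy=3)
w=np.zeros((600,800,3),np.uint8);w[:,:500]=a;w[:360,500:]=b[:,:300];cv2.imwrite('pics/c3.png',w)"
```

```text
t 3.43 p [ 673.6 -267.1  146.9] F [-0.99  0.44 -0.96] w 85.3 x [-0.008  0.003 -1.   ] ydeg 30.17
world yaw to turn 0.03367907330130038 spin units (tool x down) -0.005613178883550063
after: y [ 0.864  0.503 -0.006] z [ 0.503 -0.864 -0.007]
units of 30mm along tool axes (after spin) [4.497 0.03  0.183]
```

View pics/c3.png

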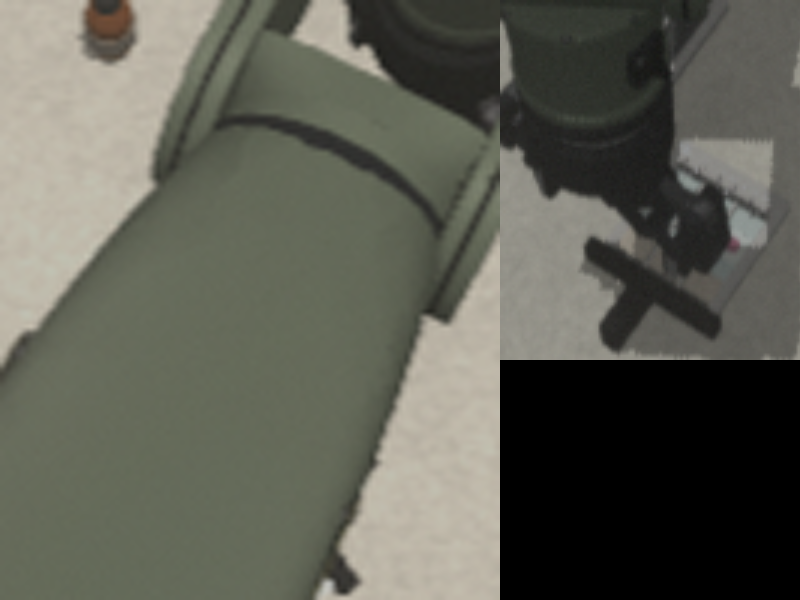

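>>> jog_arm --steps '[{"delta_pos": [0.7, 0, 0.1], "spin": 0}, {"delta_pos": [0.8, 0, 0.1], "spin": 0}, {"delta_pos": [0.8, 0, 0], "spin": 0}, {"delta_pos": [0.8, 0, 0], "spin": 0}, {"delta_pos": [0.5, 0, 0], "spin": 0}]'

```text
clock: 3.95
ee_pos: [678.7, -268.2, 44.7]
ee_rot: [0.81, 1.416, -0.81]
force: [-2.0, -0.1, -0.9]
gripper_width: 85.6
```

>>> jog_arm --steps '[{"delta_pos": [0.3, 0, 0], "spin": 0}, {"delta_pos": [0.3, 0, 0], "spin": 0}, {"delta_pos": [0.2, 0, 0], "spin": 0}, {"delta_pos": [0, 0, 0], "spin": 0}, {"delta_pos": [0, 0, 0], "spin": 0}]'

```text
clock: 4.37
ee_pos: [680.1, -270.1, 22.2]
ee_rot: [0.811, 1.413, -0.811]
force: [0.0, -0.3, -0.5]
gripper_width: 85.8
```

```bash
python3 -c "
from pl import *
plan([676,-271,12],210.2)
c=snap('scene','s5',(195,205,310,325),5)"
```

```text
t 4.37 p [ 680.1 -270.1   22.2] F [ 0.02 -0.26 -0.52] w 85.8 x [ 0.001 -0.001 -1.   ] ydeg 30.31
world yaw to turn -0.10766287334701019 spin units (tool x down) 0.0179438122245017
after: y [0.864 0.503 0.001] z [ 0.503 -0.864  0.001]
units of 30mm along tool axes (after spin) [ 0.34  -0.135 -0.043]
```

View pics/s5.png

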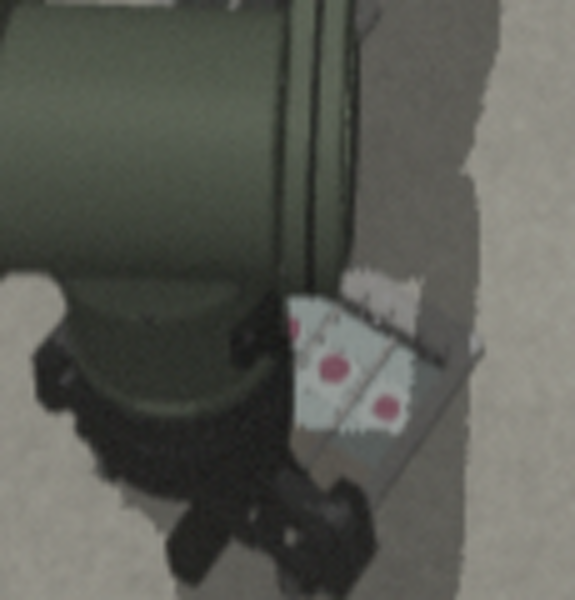

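>>> jog_arm --steps '[{"delta_pos": [0.17, -0.07, 0], "spin": 0}, {"delta_pos": [0.15, -0.06, 0], "spin": 0}, {"delta_pos": [0, 0, 0], "spin": 0}, {"delta_pos": [0, 0, 0], "spin": 0}]'

```text
clock: 4.75
ee_pos: [675.6, -271.8, 11.0]
ee_rot: [0.812, 1.415, -0.812]
force: [1.0, 0.4, 0.3]
gripper_width: 85.2
```

>>> jog_arm --steps '[{"delta_pos": [0, 0, 0], "spin": 0}, {"delta_pos": [0, 0, 0], "spin": 0}, {"delta_pos": [0, 0, 0], "spin": 0}, {"delta_pos": [0, 0, 0], "spin": 0}, {"delta_pos": [0, 0, 0], "spin": 0}]' --fingers 1

```text
clock: 5.17
ee_pos: [676.4, -271.8, 11.8]
ee_rot: [0.811, 1.414, -0.811]
force: [0.5, 0.0, 0.2]
gripper_width: 25.9
```

>>> jog_arm --steps '[{"delta_pos": [0, 0, 0], "spin": 0}, {"delta_pos": [0, 0, 0], "spin": 0}, {"delta_pos": [0, 0, 0], "spin": 0}, {"delta_pos": [0, 0, 0], "spin": 0}, {"delta_pos": [0, 0, 0], "spin": 0}]'

```text
clock: 5.58
ee_pos: [676.6, -271.9, 12.0]
ee_rot: [0.812, 1.413, -0.811]
force: [1.0, 0.2, 1.1]
gripper_width: 13.2
```

```bash
python3 -c "
from pl import *
plan([676,-271,12],210.2)"
```

```text
t 5.58 p [ 676.6 -271.9   12. ] F [1.   0.2  1.07] w 13.2 x [ 0.001 -0.    -1.   ] ydeg 30.3
world yaw to turn -0.09946071727105732 spin units (tool x down) 0.016576786211842887
after: y [0.864 0.503 0.001] z [ 0.503 -0.864  0.001]
units of 30mm along tool axes (after spin) [-0.    -0.001 -0.034]
```

>>> jog_arm --steps '[{"delta_pos": [-0.2, 0, 0], "spin": 0}, {"delta_pos": [-0.5, 0, 0], "spin": 0}, {"delta_pos": [-0.8, 0, 0], "spin": 0}, {"delta_pos": [-0.8, 0, 0], "spin": 0}, {"delta_pos": [-0.6, 0, 0], "spin": 0}]'

```text
clock: 6.0
ee_pos: [676.9, -272.3, 101.9]
ee_rot: [0.811, 1.411, -0.811]
force: [0.9, 0.1, -0.9]
gripper_width: 13.2
```

>>> jog_arm --steps '[{"delta_pos": [-0.3, 0, 0], "spin": 0}, {"delta_pos": [0, 0, 0], "spin": 0}, {"delta_pos": [0, 0, 0], "spin": 0}]'

```text
clock: 6.25
ee_pos: [676.3, -271.9, 108.4]
ee_rot: [0.811, 1.413, -0.811]
force: [-0.6, 0.0, -2.2]
gripper_width: 13.1
```

```bash
python3 -c "
from pl import *
plan([614.7,-4,107],210.14);print(monitor.get_obs()['ft_torque'])
c=snap('scene','s6',(195,185,355,305),5)"
```

```text
t 6.25 p [ 676.3 -271.9  108.4] F [-0.6   0.05 -2.17] w 13.1 x [ 0.001 -0.001 -1.   ] ydeg 30.3
world yaw to turn -0.15629199308216357 spin units (tool x down) 0.02604866551369393
after: y [0.865 0.502 0.   ] z [ 0.502 -0.865  0.001]
units of 30mm along tool axes (after spin) [ 0.039  2.709 -8.755]
[-0.05222413 -0.00593145 -0.00846758]
```

View pics/s6.png

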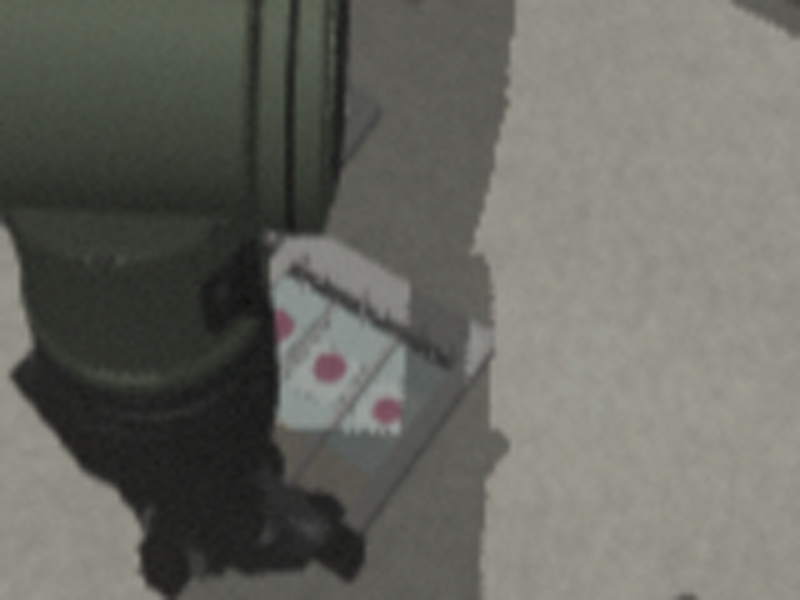

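>>> jog_arm --steps '[{"delta_pos": [0, 0.3, -0.3], "spin": 0}, {"delta_pos": [0, 0.5, -0.6], "spin": 0}, {"delta_pos": [0, 0.5, -0.8], "spin": 0}, {"delta_pos": [0, 0.5, -0.8], "spin": 0}, {"delta_pos": [0, 0.5, -0.8], "spin": 0}]'

```text
clock: 6.72
ee_pos: [684.6, -149.0, 105.3]
ee_rot: [0.812, 1.418, -0.812]
force: [0.4, 0.6, -1.7]
gripper_width: 13.2
```

>>> jog_arm --steps '[{"delta_pos": [0, 0.4, -0.8], "spin": 0}, {"delta_pos": [0, 0, -0.8], "spin": 0}, {"delta_pos": [0, 0, -0.8], "spin": 0}, {"delta_pos": [0, 0, -0.8], "spin": 0}, {"delta_pos": [0, 0, -0.8], "spin": 0}]'

```text
clock: 7.13
ee_pos: [633.6, -39.4, 105.5]
ee_rot: [0.811, 1.418, -0.812]
force: [-0.6, -0.4, -1.6]
gripper_width: 13.2
```

>>> jog_arm --steps '[{"delta_pos": [0.3, 0, -0.7], "spin": 0}, {"delta_pos": [0.4, 0, -0.5], "spin": 0}, {"delta_pos": [0.3, 0, -0.25], "spin": 0}, {"delta_pos": [0, 0, 0], "spin": 0}, {"delta_pos": [0, 0, 0], "spin": 0}]'

```text
clock: 7.55
ee_pos: [612.6, -3.8, 76.0]
ee_rot: [0.81, 1.417, -0.812]
force: [-0.2, -0.8, -0.5]
gripper_width: 13.3
```

```bash
python3 -c "
from pl import *
from scipy.optimize import least_squares
plan([614.7,-4,70],210.14);print(monitor.get_obs()['ft_torque'])
s=dict(np.load('pics/s6.npz'));u=np.array([494,350])/5+[195,185]
X=np.array([-.5045,.8634]);r=np.array([.8634,.5045])
def f(q): return (proj(s,[[*(np.array([676.3,-271.9])+X*(144+q[0])+r*50),q[1]]])-u).ravel()
print(least_squares(f,[0,106]).x)
c=snap('scene','s7',(275,120,435,240),5)"
```

```text
t 7.55 p [612.6  -3.8  76. ] F [-0.18 -0.84 -0.52] w 13.3 x [-0.003  0.    -1.   ] ydeg 30.35
world yaw to turn -0.20810845411190826 spin units (tool x down) 0.03468474235198471
after: y [ 0.865  0.502 -0.003] z [ 0.502 -0.865 -0.002]
units of 30mm along tool axes (after spin) [0.2   0.058 0.04 ]
[-0.09098786 -0.04942508  0.02128651]
[ 3.37392524 86.52325599]
```

View pics/s7.png

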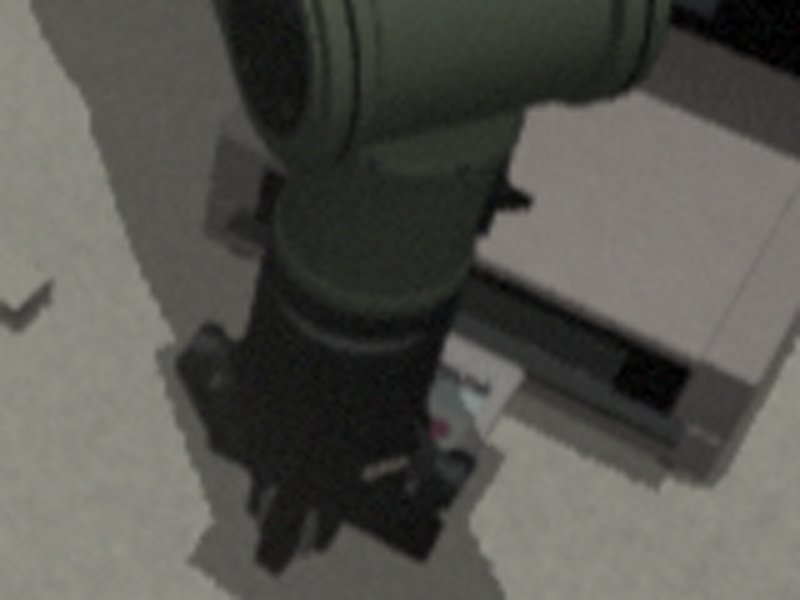

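```bash
cat >> pl.py <<'E'
from scipy.optimize import least_squares
M=np.array([522.3,155.2]); TH=np.radians(120.14); X=np.array([np.cos(TH),np.sin(TH)]); Y=np.array([-X[1],X[0]])
def nose(s,u,lat=-50,d=(0,0)):
    p=np.array(monitor.get_obs()['ee_pos'])
    f=lambda q:(proj(s,[[*(p[:2]+X*(144+q[0])+Y*lat),q[1]]])-u).ravel()
    q=least_squares(f,[0,p[2]]).x; print('x off',q[0],'nose top z',q[1],'expected level',p[2]-2)
def rel():
    o=monitor.get_obs();p=np.array(o['ee_pos']);v=p[:2]-M;F=np.array(o['force']);m=np.array(o['ft_torque'])
    print('t %.2f rel x %.1f y %.1f z %.1f  Fx %.2f Fy %.2f Fz %.2f'%(o['clock'],v@X,v@Y,p[2],F[:2]@X,F[:2]@Y,F[2]),'M',np.r_[m[:2]@X,m[:2]@Y,m[2]].round(3))
E
python3 -c "
from pl import *
s=dict(np.load('pics/s7.npz'));nose(s,np.array([523,370])/5+[275,120]);rel()
import pl
for d in range(0,25,6): print(d,(proj(s,[[*(np.array([612.6,-3.8])+X*144-Y*50),74-d]])-[275,120])*5)"
```

```text
x off 4.257163336929279 nose top z 69.99398713366651 expected level 75.17655660009116
t 7.60 rel x -184.2 y 1.0 z 77.2  Fx 0.06 Fy 0.22 Fz -0.72 M [-0.009  0.067 -0.066]
0 [[521.08848721 368.30590292]]
6 [[518.04886092 375.79624364]]
12 [[515.04122852 383.20774401]]
18 [[512.06508753 390.5416423 ]]
24 [[509.11994593 397.79915094]]
```

>>> jog_arm --steps '[{"delta_pos": [0.2, 0.03, -0.2], "spin": 0}, {"delta_pos": [0.2, 0, -0.3], "spin": 0}, {"delta_pos": [0.1, 0, -0.2], "spin": 0}, {"delta_pos": [0, 0, -0.2], "spin": 0}, {"delta_pos": [0, 0, 0], "spin": 0}]'

```text
clock: 8.02
ee_pos: [599.5, 20.7, 62.0]
ee_rot: [0.811, 1.417, -0.811]
force: [0.5, 0.2, -1.5]
gripper_width: 13.2
```

>>> jog_arm --steps '[{"delta_pos": [0.04, 0, 0], "spin": 0}, {"delta_pos": [0.04, 0, 0], "spin": 0}, {"delta_pos": [0, 0, 0], "spin": 0}]'

```text
clock: 8.27
ee_pos: [601.1, 19.2, 60.4]
ee_rot: [0.812, 1.414, -0.812]
force: [0.5, -0.4, -1.9]
gripper_width: 13.4
```

```bash
python3 -c "
from pl import *
rel();c=snap('scene','s8',(275,120,435,240),5)"
```

```text
t 8.27 rel x -157.2 y 0.1 z 60.4  Fx -0.57 Fy -0.19 Fz -1.90 M [-0.     0.071  0.015]
```

View pics/s8.png

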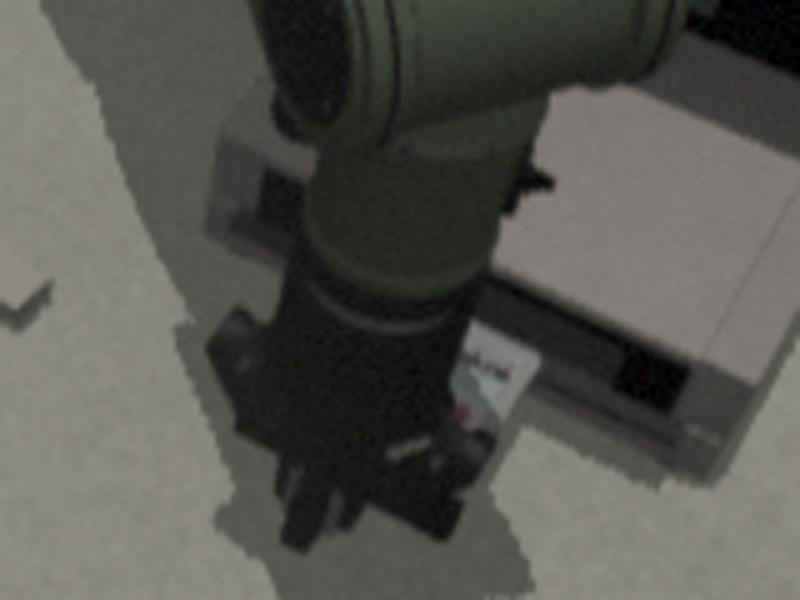

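>>> jog_arm --steps '[{"delta_pos": [0.03, 0, 0], "spin": 0}, {"delta_pos": [0.03, 0, 0], "spin": 0}, {"delta_pos": [0, 0, 0], "spin": 0}]'

```text
clock: 8.57
ee_pos: [600.9, 19.3, 58.3]
ee_rot: [0.812, 1.414, -0.812]
force: [1.0, 0.6, -1.6]
gripper_width: 13.0
```

>>> jog_arm --steps '[{"delta_pos": [0.03, 0, 0], "spin": 0}, {"delta_pos": [0, 0, 0], "spin": 0}, {"delta_pos": [0, 0, 0], "spin": 0}]'

```text
clock: 8.82
ee_pos: [600.8, 19.4, 57.5]
ee_rot: [0.812, 1.414, -0.812]
force: [0.6, -0.7, -3.0]
gripper_width: 13.0
```

```bash
python3 -c "
from pl import *
s=dict(np.load('pics/s8.npz'));rel();nose(s,np.array([541,355])/5+[275,120])"
```

```text
t 8.82 rel x -156.9 y 0.3 z 57.5  Fx -0.96 Fy -0.19 Fz -3.02 M [-0.008  0.077 -0.001]
x off 11.017302370047643 nose top z 45.21615121708705 expected level 55.46074091109972
```

>>> jog_arm --steps '[{"delta_pos": [0.03, 0, 0], "spin": 0}, {"delta_pos": [0, 0, 0], "spin": 0}, {"delta_pos": [0, 0, 0], "spin": 0}]'

```text
clock: 9.07
ee_pos: [601.1, 19.4, 56.9]
ee_rot: [0.812, 1.414, -0.811]
force: [0.8, -0.4, -0.9]
gripper_width: 13.6
```

```bash
python3 -c "
from pl import *
rel()"
```

```text
t 9.07 rel x -157.0 y 0.1 z 56.9  Fx -0.74 Fy -0.55 Fz -0.94 M [ 0.04  -0.002  0.025]
```

>>> jog_arm --steps '[{"delta_pos": [0.03, 0, 0], "spin": 0}, {"delta_pos": [0, 0, 0], "spin": 0}, {"delta_pos": [0, 0, 0], "spin": 0}]'

```text
clock: 9.32
ee_pos: [601.2, 19.4, 56.3]
ee_rot: [0.812, 1.414, -0.811]
force: [-0.6, -1.0, 2.0]
gripper_width: 13.1
```

```bash
python3 -c "
from pl import *
rel()"
```

```text
t 9.32 rel x -157.1 y -0.0 z 56.3  Fx -0.60 Fy 0.99 Fz 2.02 M [ 0.066 -0.258  0.026]
```

>>> jog_arm --steps '[{"delta_pos": [-0.015, 0, -0.05], "spin": 0}, {"delta_pos": [0, 0, -0.06], "spin": 0}, {"delta_pos": [0, 0, -0.06], "spin": 0}, {"delta_pos": [0, 0, -0.06], "spin": 0}, {"delta_pos": [0, 0, -0.06], "spin": 0}]'

```text
clock: 9.73
ee_pos: [596.8, 27.1, 56.5]
ee_rot: [0.812, 1.413, -0.811]
force: [1.4, -1.7, 0.9]
gripper_width: 13.5
```

```bash
python3 -c "
from pl import *
rel()"
```

```text
t 9.73 rel x -148.2 y -0.1 z 56.5  Fx -2.22 Fy -0.38 Fz 0.95 M [-0.004  0.091  0.007]
```

>>> jog_arm --steps '[{"delta_pos": [0, 0, -0.06], "spin": 0}, {"delta_pos": [0, 0, -0.06], "spin": 0}, {"delta_pos": [0, 0, -0.06], "spin": 0}, {"delta_pos": [0, 0, -0.06], "spin": 0}, {"delta_pos": [0, 0, 0], "spin": 0}]'

```text
clock: 10.15
ee_pos: [592.8, 33.6, 56.3]
ee_rot: [0.812, 1.414, -0.811]
force: [1.1, -0.9, 1.8]
gripper_width: 13.3
```

```bash
python3 -c "
from pl import *
rel()"
```

```text
t 10.15 rel x -140.5 y 0.1 z 56.3  Fx -1.31 Fy -0.49 Fz 1.83 M [-0.084 -0.114 -0.009]
```

>>> jog_arm --steps '[{"delta_pos": [-0.01, 0, -0.06], "spin": 0}, {"delta_pos": [0, 0, -0.06], "spin": 0}, {"delta_pos": [0, 0, -0.06], "spin": 0}, {"delta_pos": [0, 0, -0.06], "spin": 0}, {"delta_pos": [0, 0, -0.06], "spin": 0}]'

```text
clock: 10.57
ee_pos: [588.2, 41.1, 56.5]
ee_rot: [0.811, 1.414, -0.811]
force: [0.7, -3.1, 3.1]
gripper_width: 13.1
```

```bash
python3 -c "
from pl import *
rel()"
```

```text
t 10.57 rel x -131.8 y 0.3 z 56.5  Fx -3.03 Fy 0.91 Fz 3.08 M [-0.087  0.022 -0.035]
```

>>> jog_arm --steps '[{"delta_pos": [0, 0, -0.05], "spin": 0}, {"delta_pos": [0, 0, -0.05], "spin": 0}, {"delta_pos": [0, 0, -0.04], "spin": 0}, {"delta_pos": [0, 0, 0], "spin": 0}]'

```text
clock: 10.9
ee_pos: [586.0, 44.9, 56.5]
ee_rot: [0.811, 1.414, -0.811]
force: [0.5, -2.1, 1.6]
gripper_width: 13.4
```

```bash
python3 -c "
from pl import *
rel()"
```

```text
t 10.90 rel x -127.4 y 0.3 z 56.5  Fx -2.12 Fy 0.62 Fz 1.59 M [-0.094 -0.078 -0.04 ]
```

>>> jog_arm --steps '[{"delta_pos": [-0.01, 0, -0.05], "spin": 0}, {"delta_pos": [0, 0, -0.05], "spin": 0}, {"delta_pos": [0, 0, -0.04], "spin": 0}, {"delta_pos": [0, 0, 0], "spin": 0}]'

```text
clock: 11.23
ee_pos: [583.7, 48.6, 56.6]
ee_rot: [0.811, 1.415, -0.811]
force: [0.8, -0.5, 1.3]
gripper_width: 12.9
```

```bash
python3 -c "
from pl import *
rel()"
```

```text
t 11.23 rel x -123.0 y 0.4 z 56.6  Fx -0.85 Fy -0.46 Fz 1.30 M [-0.096 -0.042  0.004]
```

>>> jog_arm --steps '[{"delta_pos": [0, 0, -0.05], "spin": 0}, {"delta_pos": [0, 0, -0.05], "spin": 0}, {"delta_pos": [0, 0, 0], "spin": 0}, {"delta_pos": [0, 0, 0], "spin": 0}]'

```text
clock: 11.57
ee_pos: [582.3, 51.1, 56.7]
ee_rot: [0.812, 1.415, -0.811]
force: [0.8, -0.1, 1.4]
gripper_width: 13.2
```

```bash
python3 -c "
from pl import *
rel()"
```

```text
t 11.57 rel x -120.1 y 0.4 z 56.7  Fx -0.51 Fy -0.65 Fz 1.37 M [-0.061 -0.087 -0.08 ]
```

>>> jog_arm --steps '[{"delta_pos": [0, 0, -0.05], "spin": 0}, {"delta_pos": [0, 0, -0.05], "spin": 0}, {"delta_pos": [0, 0, 0], "spin": 0}]'

```text
clock: 11.82
ee_pos: [580.9, 53.6, 56.8]
ee_rot: [0.812, 1.414, -0.811]
force: [0.6, -0.6, 1.1]
gripper_width: 13.1
```

```bash
python3 -c "
from pl import *
rel()"
```

```text
t 11.82 rel x -117.3 y 0.4 z 56.8  Fx -0.80 Fy -0.20 Fz 1.10 M [-0.042  0.02  -0.068]
```

>>> jog_arm --steps '[{"delta_pos": [0, 0, -0.05], "spin": 0}, {"delta_pos": [0, 0, -0.05], "spin": 0}, {"delta_pos": [0, 0, 0], "spin": 0}]'

```text
clock: 12.07
ee_pos: [579.3, 56.3, 56.7]
ee_rot: [0.812, 1.414, -0.811]
force: [1.1, 0.1, 0.8]
gripper_width: 13.3
```

```bash
python3 -c "
from pl import *
rel()"
```

```text
t 12.07 rel x -114.2 y 0.4 z 56.7  Fx -0.46 Fy -0.96 Fz 0.78 M [-0.095 -0.004 -0.07 ]
```

>>> jog_arm --steps '[{"delta_pos": [0, 0, -0.05], "spin": 0}, {"delta_pos": [0, 0, -0.05], "spin": 0}, {"delta_pos": [0, 0, 0], "spin": 0}]'

```text
clock: 12.32
ee_pos: [577.8, 58.9, 56.8]
ee_rot: [0.812, 1.414, -0.811]
force: [1.4, 0.3, 1.4]
gripper_width: 12.9
```

```bash
python3 -c "
from pl import *
rel()"
```

```text
t 12.32 rel x -111.2 y 0.3 z 56.8  Fx -0.44 Fy -1.33 Fz 1.36 M [ 0.041 -0.042 -0.086]
```

>>> jog_arm --steps '[{"delta_pos": [0, 0, -0.05], "spin": 0}, {"delta_pos": [0, 0, -0.03], "spin": 0}, {"delta_pos": [0, 0, 0], "spin": 0}]'

```text
clock: 12.57
ee_pos: [577.4, 60.3, 57.1]
ee_rot: [0.811, 1.412, -0.811]
force: [3.1, -2.1, -0.8]
gripper_width: 13.3
```

```bash
python3 -c "
from pl import *
rel()"
```

```text
t 12.57 rel x -109.8 y -0.0 z 57.1  Fx -3.34 Fy -1.60 Fz -0.81 M [-0.046  0.505  0.138]
```

>>> jog_arm --steps '[{"delta_pos": [0, 0, 0.05], "spin": 0}, {"delta_pos": [0, 0.05, 0], "spin": 0}, {"delta_pos": [0, 0.06, 0], "spin": 0}, {"delta_pos": [0, 0.06, 0], "spin": 0}, {"delta_pos": [0, 0, 0], "spin": 0}]'

```text
clock: 12.98
ee_pos: [581.7, 62.4, 56.6]
ee_rot: [0.811, 1.415, -0.812]
force: [-1.3, -1.2, 0.6]
gripper_width: 12.9
```

```bash
python3 -c "
from pl import *
rel()"
```

```text
t 12.98 rel x -110.1 y -4.7 z 56.6  Fx -0.40 Fy 1.71 Fz 0.58 M [ 0.233 -0.221  0.152]
```

>>> jog_arm --steps '[{"delta_pos": [0, 0, -0.05], "spin": 0}, {"delta_pos": [0, 0, -0.05], "spin": 0}, {"delta_pos": [0, 0, 0], "spin": 0}]'

```text
clock: 13.23
ee_pos: [580.7, 64.9, 56.8]
ee_rot: [0.812, 1.413, -0.811]
force: [0.5, -0.7, 0.6]
gripper_width: 13.1
```

```bash
python3 -c "
from pl import *
rel()"
```

```text
t 13.23 rel x -107.5 y -5.1 z 56.8  Fx -0.84 Fy -0.04 Fz 0.56 M [ 0.005  0.009 -0.034]
```

>>> jog_arm --steps '[{"delta_pos": [0, 0.06, 0], "spin": 0}, {"delta_pos": [0, 0.06, 0], "spin": 0}, {"delta_pos": [0, 0.05, 0], "spin": 0}, {"delta_pos": [0, 0, 0], "spin": 0}]'

```text
clock: 13.57
ee_pos: [584.9, 67.4, 56.7]
ee_rot: [0.812, 1.414, -0.811]
force: [-1.4, 0.1, 0.9]
gripper_width: 13.3
```

```bash
python3 -c "
from pl import *
rel()"
```

```text
t 13.57 rel x -107.4 y -10.1 z 56.7  Fx 0.81 Fy 1.10 Fz 0.92 M [ 0.112 -0.16   0.034]
```

>>> jog_arm --steps '[{"delta_pos": [0, 0, -0.05], "spin": 0}, {"delta_pos": [0, 0, -0.05], "spin": 0}, {"delta_pos": [0, 0, 0], "spin": 0}]'

```text
clock: 13.82
ee_pos: [583.6, 69.9, 56.9]
ee_rot: [0.812, 1.413, -0.811]
force: [0.2, 0.1, -0.4]
gripper_width: 13.3
```

```bash
python3 -c "
from pl import *
rel()"
```

```text
t 13.82 rel x -104.5 y -10.2 z 56.9  Fx -0.05 Fy -0.21 Fz -0.38 M [-0.007  0.032  0.01 ]
```

>>> jog_arm --steps '[{"delta_pos": [0.01, 0, -0.05], "spin": 0}, {"delta_pos": [0, 0, -0.05], "spin": 0}, {"delta_pos": [0, 0, 0], "spin": 0}]'

```text
clock: 14.07
ee_pos: [582.1, 72.5, 56.8]
ee_rot: [0.812, 1.413, -0.811]
force: [0.8, -1.0, 1.7]
gripper_width: 13.3
```

```bash
python3 -c "
from pl import *
rel()"
```

```text
t 14.07 rel x -101.6 y -10.2 z 56.8  Fx -1.30 Fy -0.22 Fz 1.73 M [ 0.012  0.046 -0.021]
```

>>> jog_arm --steps '[{"delta_pos": [0, 0, -0.04], "spin": 0}, {"delta_pos": [0, 0, -0.03], "spin": 0}, {"delta_pos": [0, 0, 0], "spin": 0}]'

```text
clock: 14.32
ee_pos: [581.1, 74.2, 56.8]
ee_rot: [0.812, 1.413, -0.811]
force: [1.0, -1.4, 2.2]
gripper_width: 12.9
```

```bash
python3 -c "
from pl import *
rel()"
```

```text
t 14.32 rel x -99.6 y -10.1 z 56.8  Fx -1.74 Fy -0.16 Fz 2.23 M [-0.053  0.126 -0.004]
```

>>> jog_arm --steps '[{"delta_pos": [-0.01, 0, -0.04], "spin": 0}, {"delta_pos": [0, 0, -0.03], "spin": 0}, {"delta_pos": [0, 0, 0], "spin": 0}]'

```text
clock: 14.57
ee_pos: [581.2, 74.9, 57.4]
ee_rot: [0.81, 1.41, -0.811]
force: [3.2, -4.4, 0.1]
gripper_width: 13.3
```

```bash
python3 -c "
from pl import *
rel()"
```

```text
t 14.57 rel x -99.1 y -10.6 z 57.4  Fx -5.37 Fy -0.54 Fz 0.07 M [-0.096  0.948  0.141]
```

>>> jog_arm --steps '[{"delta_pos": [0, 0, 0.06], "spin": 0}, {"delta_pos": [0, 0.05, 0], "spin": 0}, {"delta_pos": [0, 0.05, 0], "spin": 0}, {"delta_pos": [0, 0, 0], "spin": 0}]'

```text
clock: 14.9
ee_pos: [582.4, 76.1, 56.6]
ee_rot: [0.811, 1.416, -0.812]
force: [-1.3, -1.0, 2.1]
gripper_width: 13.0
```

```bash
python3 -c "
from pl import *
rel()"
```

```text
t 14.90 rel x -98.6 y -12.3 z 56.6  Fx -0.23 Fy 1.69 Fz 2.09 M [ 0.209 -0.052  0.112]
```

>>> jog_arm --steps '[{"delta_pos": [0, 0, -0.05], "spin": 0}, {"delta_pos": [0, 0, -0.04], "spin": 0}, {"delta_pos": [0, 0, 0], "spin": 0}]'

```text
clock: 15.15
ee_pos: [581.9, 78.6, 56.8]
ee_rot: [0.812, 1.414, -0.811]
force: [0.6, -1.8, 0.5]
gripper_width: 12.8
```

```bash
python3 -c "
from pl import *
rel()"
```

```text
t 15.15 rel x -96.2 y -13.1 z 56.8  Fx -1.85 Fy 0.40 Fz 0.53 M [0.019 0.08  0.012]
```

>>> jog_arm --steps '[{"delta_pos": [0, 0, -0.03], "spin": 0}, {"delta_pos": [0, 0, -0.03], "spin": 0}, {"delta_pos": [0, 0, 0], "spin": 0}]'

```text
clock: 15.4
ee_pos: [581.0, 80.1, 56.8]
ee_rot: [0.812, 1.414, -0.811]
force: [1.5, -2.0, 0.9]
gripper_width: 13.3
```

```bash
python3 -c "
from pl import *
rel()"
```

```text
t 15.40 rel x -94.5 y -13.0 z 56.8  Fx -2.47 Fy -0.26 Fz 0.91 M [-0.067  0.13  -0.002]
```

>>> jog_arm --steps '[{"delta_pos": [0, 0, -0.04], "spin": 0}, {"delta_pos": [0, 0, -0.03], "spin": 0}, {"delta_pos": [0, 0, 0], "spin": 0}]'

```text
clock: 15.65
ee_pos: [579.8, 81.8, 56.8]
ee_rot: [0.812, 1.414, -0.811]
force: [0.3, -0.7, 1.2]
gripper_width: 13.2
```

```bash
python3 -c "
from pl import *
rel()"
```

```text
t 15.65 rel x -92.3 y -12.9 z 56.8  Fx -0.76 Fy 0.13 Fz 1.20 M [-0.115  0.095  0.041]
```

In the channel, it seems. I'll continue with slightly longer creeps.

>>> jog_arm --steps '[{"delta_pos": [0, 0, -0.05], "spin": 0}, {"delta_pos": [0, 0, -0.05], "spin": 0}, {"delta_pos": [0, 0, -0.05], "spin": 0}, {"delta_pos": [0, 0, 0], "spin": 0}]'

```text
clock: 15.98
ee_pos: [577.4, 85.8, 56.8]
ee_rot: [0.812, 1.414, -0.811]
force: [0.4, -0.8, 1.2]
gripper_width: 13.2
```

```bash
python3 -c "
from pl import *
rel()"
```

```text
t 15.98 rel x -87.7 y -12.8 z 56.8  Fx -0.92 Fy 0.02 Fz 1.24 M [-0.002  0.041 -0.   ]
```

>>> jog_arm --steps '[{"delta_pos": [0, 0, -0.05], "spin": 0}, {"delta_pos": [0, 0, -0.05], "spin": 0}, {"delta_pos": [0, 0, -0.05], "spin": 0}, {"delta_pos": [0, 0, -0.05], "spin": 0}, {"delta_pos": [0, 0, 0], "spin": 0}]'

```text
clock: 16.4
ee_pos: [574.4, 91.0, 56.8]
ee_rot: [0.812, 1.414, -0.811]
force: [0.5, -1.0, 1.7]
gripper_width: 13.3
```

```bash
python3 -c "
from pl import *
rel()"
```

```text
t 16.40 rel x -81.7 y -12.8 z 56.8  Fx -1.13 Fy 0.03 Fz 1.69 M [-0.032  0.033 -0.015]
```

>>> jog_arm --steps '[{"delta_pos": [0, 0, -0.05], "spin": 0}, {"delta_pos": [0, 0, -0.05], "spin": 0}, {"delta_pos": [0, 0, -0.05], "spin": 0}, {"delta_pos": [0, 0, -0.05], "spin": 0}, {"delta_pos": [0, 0, -0.04], "spin": 0}]'

```text
clock: 16.82
ee_pos: [570.9, 96.9, 56.9]
ee_rot: [0.811, 1.414, -0.811]
force: [0.6, -2.0, 0.7]
gripper_width: 13.1
```

```bash
python3 -c "
from pl import *
rel()"
```

```text
t 16.82 rel x -74.8 y -12.8 z 56.9  Fx -2.05 Fy 0.46 Fz 0.73 M [-0.035  0.308 -0.021]
```

>>> jog_arm --steps '[{"delta_pos": [0, 0, -0.05], "spin": 0}, {"delta_pos": [0, 0, -0.05], "spin": 0}, {"delta_pos": [0, 0, -0.05], "spin": 0}, {"delta_pos": [0, 0, -0.05], "spin": 0}, {"delta_pos": [0, 0, 0], "spin": 0}]'

```text
clock: 17.23
ee_pos: [567.8, 102.4, 56.8]
ee_rot: [0.812, 1.414, -0.811]
force: [0.7, -0.7, 2.5]
gripper_width: 12.9
```

```bash
python3 -c "
from pl import *
rel()"
```

```text
t 17.23 rel x -68.5 y -12.8 z 56.8  Fx -0.93 Fy -0.28 Fz 2.46 M [-0.023  0.092 -0.043]
```

>>> jog_arm --steps '[{"delta_pos": [-0.01, 0, -0.05], "spin": 0}, {"delta_pos": [0, 0, -0.06], "spin": 0}, {"delta_pos": [0, 0, -0.06], "spin": 0}, {"delta_pos": [0, 0, -0.06], "spin": 0}, {"delta_pos": [0, 0, -0.04], "spin": 0}]'

```text
clock: 17.65
ee_pos: [563.5, 109.3, 56.9]
ee_rot: [0.811, 1.415, -0.812]
force: [1.4, -1.5, 0.4]
gripper_width: 13.2
```

```bash
python3 -c "
from pl import *
rel()"
```

```text
t 17.65 rel x -60.4 y -12.6 z 56.9  Fx -1.97 Fy -0.43 Fz 0.36 M [-0.12   0.179 -0.078]
```

>>> jog_arm --steps '[{"delta_pos": [0, 0, -0.05], "spin": 0}, {"delta_pos": [0, 0, -0.06], "spin": 0}, {"delta_pos": [0, 0, -0.06], "spin": 0}, {"delta_pos": [0, 0, -0.06], "spin": 0}, {"delta_pos": [0, 0, -0.04], "spin": 0}]'

```text
clock: 18.07
ee_pos: [559.5, 116.3, 57.0]
ee_rot: [0.811, 1.414, -0.811]
force: [0.6, -0.2, -1.0]
gripper_width: 13.3
```

```bash
python3 -c "
from pl import *
rel()"
```

```text
t 18.07 rel x -52.3 y -12.6 z 57.0  Fx -0.48 Fy -0.45 Fz -1.02 M [-0.14   0.193 -0.114]
```

>>> jog_arm --steps '[{"delta_pos": [0.01, 0, -0.05], "spin": 0}, {"delta_pos": [0, 0, -0.06], "spin": 0}, {"delta_pos": [0, 0, -0.06], "spin": 0}, {"delta_pos": [0, 0, -0.06], "spin": 0}, {"delta_pos": [0, 0, -0.04], "spin": 0}]'

```text
clock: 18.48
ee_pos: [555.6, 123.2, 56.9]
ee_rot: [0.811, 1.414, -0.811]
force: [1.3, -1.6, -0.2]
gripper_width: 13.1
```

```bash
python3 -c "
from pl import *
rel()"
```

```text
t 18.48 rel x -44.4 y -12.7 z 56.9  Fx -2.00 Fy -0.35 Fz -0.15 M [-0.013  0.224  0.017]
```

>>> jog_arm --steps '[{"delta_pos": [0, 0, -0.05], "spin": 0}, {"delta_pos": [0, 0, -0.06], "spin": 0}, {"delta_pos": [0, 0, -0.06], "spin": 0}, {"delta_pos": [0, 0, -0.05], "spin": 0}, {"delta_pos": [0, 0, 0], "spin": 0}]'

```text
clock: 18.9
ee_pos: [552.2, 129.0, 56.9]
ee_rot: [0.812, 1.414, -0.811]
force: [0.1, 0.3, 0.7]
gripper_width: 13.1
```

>>> jog_arm --steps '[{"delta_pos": [0, 0, -0.05], "spin": 0}, {"delta_pos": [0, 0, -0.05], "spin": 0}, {"delta_pos": [0, 0, 0], "spin": 0}]'

```text
clock: 19.15
ee_pos: [550.8, 131.5, 56.9]
ee_rot: [0.812, 1.414, -0.811]
force: [0.8, -1.1, 2.0]
gripper_width: 12.9
```

```bash
python3 -c "
from pl import *
rel()"
```

```text
t 19.15 rel x -34.8 y -12.8 z 56.9  Fx -1.39 Fy -0.13 Fz 1.97 M [-0.089  0.111 -0.031]
```

>>> jog_arm --steps '[{"delta_pos": [-0.007, 0, -0.04], "spin": 0}, {"delta_pos": [0, 0, -0.03], "spin": 0}, {"delta_pos": [0, 0, 0], "spin": 0}]'

```text
clock: 19.4
ee_pos: [549.7, 133.4, 56.9]
ee_rot: [0.812, 1.414, -0.811]
force: [1.3, 0.4, -0.7]
gripper_width: 13.2
```

```bash
python3 -c "
from pl import *
rel()"
```

```text
t 19.40 rel x -32.6 y -12.7 z 56.9  Fx -0.32 Fy -1.30 Fz -0.70 M [-0.237  0.149 -0.055]
```

>>> jog_arm --steps '[{"delta_pos": [0, 0, -0.03], "spin": 0}, {"delta_pos": [0, 0, -0.03], "spin": 0}, {"delta_pos": [0, 0, 0], "spin": 0}]'

```text
clock: 19.65
ee_pos: [548.8, 134.8, 56.9]
ee_rot: [0.812, 1.414, -0.811]
force: [1.6, -0.3, -0.1]
gripper_width: 13.0
```

```bash
python3 -c "
from pl import *
rel()"
```

```text
t 19.65 rel x -30.9 y -12.7 z 56.9  Fx -1.07 Fy -1.21 Fz -0.07 M [-0.303  0.154 -0.061]
```

>>> jog_arm --steps '[{"delta_pos": [0, 0, -0.03], "spin": 0}, {"delta_pos": [0, 0, -0.03], "spin": 0}, {"delta_pos": [0, 0, 0], "spin": 0}]'

```text
clock: 19.9
ee_pos: [547.9, 136.4, 57.0]
ee_rot: [0.812, 1.414, -0.811]
force: [1.1, -0.5, -1.3]
gripper_width: 13.0
```

```bash
python3 -c "
from pl import *
rel()"
```

```text
t 19.90 rel x -29.1 y -12.7 z 57.0  Fx -1.02 Fy -0.67 Fz -1.28 M [-0.263  0.251 -0.117]
```

>>> jog_arm --steps '[{"delta_pos": [0.007, 0, -0.03], "spin": 0}, {"delta_pos": [0, 0, -0.03], "spin": 0}, {"delta_pos": [0, 0, 0], "spin": 0}]'

```text
clock: 20.15
ee_pos: [547.1, 137.9, 56.9]
ee_rot: [0.812, 1.414, -0.811]
force: [2.2, -0.3, 0.1]
gripper_width: 13.1
```

```bash
python3 -c "
from pl import *
rel()"
```

```text
t 20.15 rel x -27.4 y -12.8 z 56.9  Fx -1.37 Fy -1.80 Fz 0.08 M [-0.302  0.127 -0.031]
```

>>> jog_arm --steps '[{"delta_pos": [0, 0.015, -0.03], "spin": 0}, {"delta_pos": [0, 0, -0.03], "spin": 0}, {"delta_pos": [0, 0, 0], "spin": 0}]'

```text
clock: 20.4
ee_pos: [546.3, 139.6, 56.9]
ee_rot: [0.811, 1.414, -0.812]
force: [-0.2, -1.3, 1.9]
gripper_width: 13.0
```

```bash
python3 -c "
from pl import *
rel()"
```

```text
t 20.40 rel x -25.5 y -12.9 z 56.9  Fx -1.06 Fy 0.80 Fz 1.89 M [-0.038  0.128 -0.012]
```

>>> jog_arm --steps '[{"delta_pos": [-0.005, 0, -0.03], "spin": 0}, {"delta_pos": [0, 0, -0.03], "spin": 0}, {"delta_pos": [0, 0, 0], "spin": 0}]'

```text
clock: 20.65
ee_pos: [545.9, 140.8, 57.1]
ee_rot: [0.811, 1.413, -0.811]
force: [2.8, -2.1, -1.0]
gripper_width: 13.0
```

```bash
python3 -c "
from pl import *
rel()"
```

```text
t 20.65 rel x -24.3 y -13.2 z 57.1  Fx -3.27 Fy -1.39 Fz -0.96 M [-0.097  0.485  0.061]
```

>>> jog_arm --steps '[{"delta_pos": [0, 0, -0.02], "spin": 0}, {"delta_pos": [0, 0, 0], "spin": 0}, {"delta_pos": [0, 0, 0], "spin": 0}]'

```text
clock: 20.9
ee_pos: [546.0, 141.0, 57.2]
ee_rot: [0.811, 1.412, -0.811]
force: [3.7, -4.2, -0.5]
gripper_width: 13.3
```

```bash
python3 -c "
from pl import *
rel()"
```

```text
t 20.90 rel x -24.2 y -13.4 z 57.2  Fx -5.51 Fy -1.06 Fz -0.55 M [-0.106  0.796  0.174]
```

>>> jog_arm --steps '[{"delta_pos": [0.01, 0, 0], "spin": 0}, {"delta_pos": [0, 0, 0], "spin": 0}, {"delta_pos": [0, 0, 0], "spin": 0}]'

```text
clock: 21.15
ee_pos: [546.0, 140.9, 57.0]
ee_rot: [0.811, 1.412, -0.811]
force: [2.7, -4.8, 1.7]
gripper_width: 13.2
```

>>> jog_arm --steps '[{"delta_pos": [0, 0, 0], "spin": 0}, {"delta_pos": [0, 0, 0], "spin": 0}, {"delta_pos": [0, 0, 0], "spin": 0}, {"delta_pos": [0, 0, 0], "spin": 0}, {"delta_pos": [0, 0, 0], "spin": 0}]' --fingers 0.3

```text
clock: 21.57
ee_pos: [544.8, 141.9, 56.4]
ee_rot: [0.811, 1.415, -0.812]
force: [-0.5, -0.0, -0.4]
gripper_width: 59.9
```

```bash
python3 -c "
from pl import *
rel();plan()"
```

```text
t 21.57 rel x -22.8 y -12.8 z 56.4  Fx 0.20 Fy 0.42 Fz -0.37 M [0.042 0.02  0.008]
t 21.57 p [544.8 141.9  56.4] F [-0.47 -0.04 -0.37] w 59.9 x [-0.001  0.    -1.   ] ydeg 30.31
```

>>> jog_arm --steps '[{"delta_pos": [-0.3, 0, 0], "spin": 0}, {"delta_pos": [-0.7, 0, 0], "spin": 0}, {"delta_pos": [-0.8, 0, 0], "spin": 0}, {"delta_pos": [-0.8, 0, 0], "spin": 0}, {"delta_pos": [-0.7, 0, 0], "spin": 0}]'

```text
clock: 21.98
ee_pos: [545.6, 141.8, 157.9]
ee_rot: [0.812, 1.413, -0.811]
force: [-0.1, 0.2, 0.7]
gripper_width: 59.7
```

>>> jog_arm --steps '[{"delta_pos": [0, 0, 0], "spin": 0}, {"delta_pos": [0, 0, 0], "spin": 0}, {"delta_pos": [0, 0, 0], "spin": 0}, {"delta_pos": [0, 0, 0], "spin": 0}, {"delta_pos": [0, 0, 0], "spin": 0}]' --fingers 1

```text
clock: 22.4
ee_pos: [544.1, 141.5, 154.0]
ee_rot: [0.81, 1.417, -0.813]
force: [-0.2, 0.3, -0.7]
gripper_width: 0.5
```

```bash
python3 -c "
from pl import *
rel();plan([410.1,129.4,125],210.3)"
```

```text
t 22.40 rel x -22.8 y -11.9 z 154.0  Fx 0.32 Fy 0.03 Fz -0.68 M [ 0.018 -0.043 -0.039]
t 22.4 p [544.1 141.5 154. ] F [-0.18  0.26 -0.68] w 0.5 x [-0.003 -0.    -1.   ] ydeg 30.3
world yaw to turn 0.0032532907962661284 spin units (tool x down) -0.0005422151327110214
after: y [ 0.863  0.505 -0.003] z [ 0.505 -0.863 -0.001]
units of 30mm along tool axes (after spin) [ 0.98  -4.056 -1.904]
```

>>> jog_arm --steps '[{"delta_pos": [0, -0.7, -0.3], "spin": 0}, {"delta_pos": [0, -0.9, -0.4], "spin": 0}, {"delta_pos": [0, -0.9, -0.4], "spin": 0}, {"delta_pos": [0, -0.9, -0.4], "spin": 0}, {"delta_pos": [0, -0.65, -0.4], "spin": 0}]'

```text
clock: 22.82
ee_pos: [408.4, 129.0, 154.0]
ee_rot: [0.81, 1.417, -0.814]
force: [0.9, 0.1, -0.4]
gripper_width: -0.0
```

>>> jog_arm --steps '[{"delta_pos": [0.4, 0, 0], "spin": 0}, {"delta_pos": [0.3, 0, 0], "spin": 0}, {"delta_pos": [0.2, 0, 0], "spin": 0}, {"delta_pos": [0, 0, 0], "spin": 0}, {"delta_pos": [0, 0, 0], "spin": 0}]'

```text
clock: 23.23
ee_pos: [411.7, 129.4, 128.0]
ee_rot: [0.811, 1.415, -0.813]
force: [0.7, -0.1, 0.6]
gripper_width: 0.3
```

```bash
python3 -c "
from pl import *
rel();plan([410.1,129.4,110],210.3)"
```

```text
t 23.23 rel x 33.2 y 108.5 z 128.0  Fx -0.38 Fy -0.53 Fz 0.55 M [ 0.008 -0.015 -0.015]
t 23.23 p [411.7 129.4 128. ] F [ 0.65 -0.07  0.55] w 0.3 x [-0.002 -0.    -1.   ] ydeg 30.29
world yaw to turn 0.013718541059802192 spin units (tool x down) -0.002286423509967032
after: y [ 0.863  0.505 -0.002] z [ 0.505 -0.863 -0.001]
units of 30mm along tool axes (after spin) [ 0.599 -0.047 -0.026]
```

Descend to the key; watching Fz.

>>> jog_arm --steps '[{"delta_pos": [0.2, -0.04, -0.02], "spin": 0}, {"delta_pos": [0.15, 0, 0], "spin": 0}, {"delta_pos": [0.1, 0, 0], "spin": 0}, {"delta_pos": [0, 0, 0], "spin": 0}, {"delta_pos": [0, 0, 0], "spin": 0}]'

```text
clock: 23.65
ee_pos: [410.2, 129.4, 114.9]
ee_rot: [0.811, 1.415, -0.812]
force: [0.4, 0.6, 0.8]
gripper_width: 0.2
```

>>> jog_arm --steps '[{"delta_pos": [0.05, 0, 0], "spin": 0}, {"delta_pos": [0.05, 0, 0], "spin": 0}, {"delta_pos": [0, 0, 0], "spin": 0}]'

```text
clock: 23.9
ee_pos: [410.2, 129.4, 112.0]
ee_rot: [0.811, 1.414, -0.812]
force: [-0.4, -0.8, -1.2]
gripper_width: 0.3
```

>>> jog_arm --steps '[{"delta_pos": [0.04, 0, 0], "spin": 0}, {"delta_pos": [0.03, 0, 0], "spin": 0}, {"delta_pos": [0, 0, 0], "spin": 0}]'

```text
clock: 24.15
ee_pos: [410.5, 129.5, 110.2]
ee_rot: [0.812, 1.414, -0.811]
force: [-0.5, 0.4, 0.4]
gripper_width: -0.1
```

>>> jog_arm --steps '[{"delta_pos": [0.04, 0, 0], "spin": 0}, {"delta_pos": [0.03, 0, 0], "spin": 0}, {"delta_pos": [0, 0, 0], "spin": 0}]'

```text
clock: 24.4
ee_pos: [410.6, 129.5, 108.1]
ee_rot: [0.812, 1.414, -0.811]
force: [-0.3, 0.2, 1.8]
gripper_width: 0.2
```

>>> jog_arm --steps '[{"delta_pos": [0.04, 0, 0], "spin": 0}, {"delta_pos": [0.03, 0, 0], "spin": 0}, {"delta_pos": [0, 0, 0], "spin": 0}]'

```text
clock: 24.65
ee_pos: [410.6, 129.5, 106.1]
ee_rot: [0.812, 1.414, -0.811]
force: [-0.2, -0.6, 3.4]
gripper_width: 0.2
```

>>> jog_arm --steps '[{"delta_pos": [0.03, 0, 0], "spin": 0}, {"delta_pos": [0.03, 0, 0], "spin": 0}, {"delta_pos": [0, 0, 0], "spin": 0}]'

```text
clock: 24.9
ee_pos: [410.7, 129.5, 105.8]
ee_rot: [0.811, 1.414, -0.812]
force: [-5.5, -1.6, 14.3]
gripper_width: -0.3
```

>>> jog_arm --steps '[{"delta_pos": [0.01, 0, 0], "spin": 0}, {"delta_pos": [0, 0, 0], "spin": 0}, {"delta_pos": [0, 0, 0], "spin": 0}]'

```text
clock: 25.15
ee_pos: [410.7, 129.5, 105.8]
ee_rot: [0.811, 1.414, -0.811]
force: [-6.0, -1.0, 18.4]
gripper_width: -0.0
```

>>> jog_arm --steps '[{"delta_pos": [-0.05, 0, 0], "spin": 0}, {"delta_pos": [-0.03, 0, 0], "spin": 0}, {"delta_pos": [0, 0, 0], "spin": 0}]'

```text
clock: 25.4
ee_pos: [410.6, 129.5, 106.5]
ee_rot: [0.812, 1.413, -0.811]
force: [-0.9, -0.2, 4.0]
gripper_width: -0.4
```

>>> jog_arm --steps '[{"delta_pos": [-0.04, 0, 0], "spin": 0}, {"delta_pos": [0, 0, 0], "spin": 0}, {"delta_pos": [0, 0, 0], "spin": 0}]'

```text
clock: 25.65
ee_pos: [410.6, 129.5, 107.4]
ee_rot: [0.812, 1.414, -0.811]
force: [0.3, 0.4, 3.2]
gripper_width: 0.1
```

>>> jog_arm --steps '[{"delta_pos": [-0.05, 0, 0], "spin": 0}, {"delta_pos": [0, 0, 0], "spin": 0}, {"delta_pos": [0, 0, 0], "spin": 0}]'

```text
clock: 25.9
ee_pos: [410.5, 129.5, 108.9]
ee_rot: [0.812, 1.414, -0.811]
force: [2.0, -0.6, 2.6]
gripper_width: 0.2
```

>>> jog_arm --steps '[{"delta_pos": [-0.3, 0, 0], "spin": 0}, {"delta_pos": [-0.7, 0, 0], "spin": 0}, {"delta_pos": [-1, 0, 0], "spin": 0}, {"delta_pos": [-1, 0, 0], "spin": 0}, {"delta_pos": [-1, 0, 0], "spin": 0}]'

```text
clock: 26.32
ee_pos: [409.0, 129.3, 229.7]
ee_rot: [0.81, 1.416, -0.813]
force: [0.2, 0.4, 0.1]
gripper_width: -0.1
```

>>> jog_arm --steps '[{"delta_pos": [-0.7, -0.7, 0], "spin": 0}, {"delta_pos": [-0.6, -0.8, 0], "spin": 0}, {"delta_pos": [-0.3, -0.5, 0], "spin": 0}, {"delta_pos": [0, 0, 0], "spin": 0}, {"delta_pos": [0, 0, 0], "spin": 0}]'

```text
clock: 26.73
ee_pos: [358.3, 99.1, 277.3]
ee_rot: [0.813, 1.413, -0.811]
force: [-0.2, -0.5, -0.2]
gripper_width: -0.2
```

Run:
```python
from pl import *
rel()
c=snap('top','t9'); g=cv2.cvtColor(c['pixels'],cv2.COLOR_RGB2GRAY).astype(float)
def prof(y,z,xs):
    P=[[*(M+X*x+Y*y),z] for x in xs]; u=proj(c,P).astype(np.float32)
    return cv2.remap(g.astype(np.float32),u[:,0].reshape(1,-1),u[:,1].reshape(1,-1),cv2.INTER_LINEAR).ravel().round().astype(int)
xs=np.arange(-100,10,5); print(xs)
for y in(-13,-10,-16,-40,20): print(y,prof(y,45+44 if abs(y+13)<5 else 45+24,xs))
b=dict(np.load('pics/t0.npz')); gb=cv2.cvtColor(b['pixels'],cv2.COLOR_RGB2GRAY)
d=(abs(g-gb)>25).astype(np.uint8); n,l,st,ce=cv2.connectedComponentsWithStats(d)
for i in range(1,n):
    if st[i,4]>15: print(st[i],ce[i].round())
```

```text
t 26.73 rel x 33.8 y 170.0 z 277.3  Fx -0.30 Fy 0.43 Fz -0.23 M [ 0.02  -0.026  0.015]
[-100  -95  -90  -85  -80  -75  -70  -65  -60  -55  -50  -45  -40  -35
  -30  -25  -20  -15  -10   -5    0    5]
-13 [160 163 160 159 159 161 160 159 159 159 136  80  81  82  81  82  81  82
  82  82 110 150]
-10 [160 164 160 159 160 161 159 159 158 160 112  80  82  81  82  81  82  82
  82  83 110 152]
-16 [158 160 161 161 157 160 160 160 156 158 145  81  78  79  80  82  82  81
  81  81 114 150]
-40 [160 162 159 158 163 163 162 159 159 158 159 159 160 160 156 161 121  91
  91  85  79 130]
20 [162 164 162 163 164 162 159 156 158 159 162 160 161 162 162 161 111  91
  92  88  81 133]
[302 158  30  35 427] [317. 173.]
[280 180  17  24  87] [288. 192.]
[300 193   4   5  17] [302. 195.]
[178 208  14  13 108] [184. 214.]
[   34   253   174   167 18288] [121. 345.]
[218 375   9   3  18] [222. 376.]
[211 380  37  12 265] [227. 386.]
```

```bash
python3 -c "
from h import *
job.job_done()"
```

```text
the job is handed in; nothing more can be done
```

I slid the loaded carrier into the scanner bay up to the stop, let go of it, pressed the load key down and moved the arm clear. I then handed the job in at about 27 s on the robot's clock; no verdict was reported.

- **Insertion:** The hidden guides were about 13 mm right of the mouth's middle line. I touched the left flare twice (3.3 N, then 5.4 N), backing off and shifting right each time. After that it slid in freely and met the stop with the grip 24.3 mm in front of the mouth, where the task puts it at 24 mm. I pressed to about 5.5 N there; the highest force I read between carrier and scanner was about 6 N.
- **Load key:** Force built from about 2 N to 4 N, then hit a hard stop after roughly 5 mm. I pressed to 18 N on the key and backed off.
- **Last check:** The final top picture, read by code rather than by eye, fits a flush carrier to within the calibration of about 2 mm. The outline of the fin's end appeared at about -49 mm. The flush value is -45 mm, and about 5 mm of outward shift is expected because the camera also sees the end face. Nothing in that picture suggested a bystander had moved.

**Disagreed or not checked:**
- One picture taken just after lifting suggested the nose hung 20 mm low. The next picture, and the level touch-down on the lip, contradicted it.
- An enlarged view before the grasp disagreed with the top camera by 5–9 mm on where the carrier was. I used a compromise position and the grasp worked.
- I did not look at the key coming back up; the force readings had fallen off as I retracted.

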